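# Change the battery pack on the mixer charger

### The job

The battery pack on the mixer's charger is full: press the catch so that it springs free, draw it off the rail and stand it upright on the table, clear of the charger. Then put the flat pack on the rail and push it home until the catch clicks and holds it. Force nothing, leave the timer and the sprinkle tub where they stand, and let go of everything.

Things in the scene. Friction and masses are not known exactly. Their poses are not given: they have to be found in the camera images.
- charger: white plastic battery charger, fixed, 220 mm long, 104 wide, 85 high. Origin: table height, under the centre of a pack that is home; x along the rail, the way a pack is pushed in; z up. Flat channel floor 16 mm above the table from x = -92 mm (open end) to +49 mm; the rail takes up x = -12 to +49 mm, before it the channel is open from above.
- charger_home (a point): point on the channel floor, 16 mm above the table, under the centre of a pack that is home; axes as the charger's. A locked pack rests with its centre within 2 mm of it along x.
- rail_mouth (a point): where the rail begins, x = -12 mm, on the floor; axes as the charger's. From here on side walls 70 mm apart and lips 57 mm apart, 24 to 30 mm above the table, hold the pack's foot (2 mm clearance above and at each side). Before it only low guides, 23 mm high, flaring from 70 to 90 mm apart. A pack centred 50 mm or more before it (x = -62 mm) can be set down or lifted off.
- end_stop (a point): centre of the spring plunger in the end block's face, x = +49 mm, 40 mm above the table; the face stops the pack. The plunger thrusts a pack back out, with 9 N at home and 4 N when 14 mm out; a pack let go before the catch has dropped comes back out.
- catch (a joint): grey rocker catch on the end block (rad), pivot at x = +74 mm, 74 mm above the table. 0: tooth down, locked if a pack is home; grows as the thumb pad is pressed; from 0.13 the tooth is clear; stop at 0.17; sprung back to 0. Pressing it with a pack locked takes 8 to 18 N. A pack pushed in lifts the tooth itself (push of 15 to 25 N) and it drops to 0 with a click.
- catch_pad (a point): centre of the top of the catch's ribbed thumb pad (30 mm along x, 40 across), at x = +105 mm, 84 mm above the table at rest; goes down 4 mm to release, 5 mm to its stop. The catch's arm reaches forward over the pack to x = +8 mm, at most 95 mm above the table.
- pack_a: the full pack, locked on the charger at the start: black plastic, 96 mm long (x), 56 high, 0.25 to 0.5 kg. Origin: centre of its underside; x to its front, the end that goes in first (slot and keeper bar in the top, for the tooth). Foot: flange 66 mm wide, 6 thick, along the underside; body above it 52 mm wide with flat sides and flat rear face.
- pack_a_mid (a point): centre of the full pack, 28 mm above its underside, axes as the pack's. Grasp the 52 mm body across, from above. When the catch is pressed the pack comes out by itself, about 15 to 25 mm, and then slides freely.
- pack_b: the flat pack, of the same size, shape, weight and axes, standing on the table between the charger and the robot. Origin: centre of its underside.
- pack_b_mid (a point): centre of that pack, 28 mm above its underside; axes as the pack's.
- timer: wind-up kitchen timer, 62 mm across, 58 mm high, standing on the table; bystander. Origin: centre of its underside.
- sprinkle_tub: small round tub of sugar sprinkles, 44 mm across, 70 mm high, at the far left; bystander. Origin: centre of its underside. The table between it and the charger's open end is bare (world x 0.57 to 0.68 m, y 0.18 to 0.29 m): room for the full pack. Raw biscuits, 7 mm high and fixed, lie nearer the robot and farther left.
- mixer: white cordless hand mixer lying on its side at the right, fixed, 220 x 300 mm, 82 mm high; the packs belong to it. Origin: in its underside; leave alone.

How it is judged (in metres and radians):
On the way, in this order (a step that is already met when the one before it is completed fails the run):
1. the full pack is released: more than 7 mm back from home (x of pack_a_mid in the frame of charger_home below -0.007 m), for 0.1 s.
2. the full pack stands on the table, off the charger and let go (height (world z) of pack_a_mid below 0.032 m and angle between pack_a_mid's own z axis and vertical below 0.1 rad and contact force between pack_a and charger below 0.1 N and contact force between the fingers and pack_a below 0.1 N), for 0.2 s.
3. the flat pack is home on the rail with the catch dropped (x of pack_b_mid in the frame of charger_home between -0.003 and 0.004 m and value of joint catch below 0.03 rad and horizontal distance between pack_b_mid and charger_home below 0.006 m), for 0.2 s.
At the end, for the whole second after the job is handed in: The flat pack is home on the charger's rail (centre within 3 mm short of and 4 mm past the home point, straight in the rail, foot down under the lips) with the catch dropped (under 0.03 rad); the full pack stands upright on the table, not touching the charger; both at rest and let go (all of step 3 and z of pack_b_mid in the frame of charger_home below 0.032 m and angle between the x axis of pack_b_mid and the x axis of charger_home, either way round below 0.08 rad and height (world z) of pack_a_mid between 0.02 and 0.032 m and angle between pack_a_mid's own z axis and vertical below 0.1 rad and contact force between pack_a and charger below 0.1 N and linear speed of each of pack_a, pack_b below 0.02 m/s).
It fails at once if the catch or charger is pressed with more than 45 N (contact force between the fingers and charger above 45 N).
It fails at once if a pack is rammed or wrenched against the charger with more than 60 N (contact force between any of pack_a, pack_b and charger above 60 N).
It fails at once if a bystander is moved more than 30 mm (distance of any of timer, sprinkle_tub from where it was at the start of the episode above 0.03 m).
It also fails if it takes over 64 s, if anything falls off the work surface, if the arm or the gripper's body presses on something with over 40 N, if the wrist force passes 120 N, or if a joint passes its speed limit or range.

### The arm

A 6-joint arm with a two-finger parallel gripper is mounted at the origin on the work surface; the furniture and walls round the work are solid. World frame = base frame: x ahead of the robot, y to its left, z up, the work surface at z = 0. Lengths are in mm, angles in rad, forces in N, time in s.
With the tool pointing down it reaches from about 350 to 875 mm from the base axis. Payload 4.2 kg.
Tool frame: the origin (TCP) lies midway between the tips of the shut fingers; the grasp point (between the pads) lies 19 mm behind it (arm.grip_point_offset is the distance from the TCP to the grasp point, in mm); z points along the fingers, x is the direction in which the jaws open and shut, and the axes are right-handed (so a half turn about z gives the same grasp; the last joint's range is limited). The gripper opens to 85 mm and grips with 20 to 120 N. Pads are 22 mm wide; open, the fingers measure 114 mm over their backs; the gripper's body (76 mm by 85 mm) begins 54 mm behind the grasp point. The pads swing forward as they close: fully open they stand 13 mm farther back than shut.
Start: joints at [1.556, 0.385, 0.008, 0, -1.194, -0.259], TCP at [168.963, 601.707, 231.312] pointing down, gripper open.
Joint ranges: [-3.14, 3.14], [-1.21, 2.06], [-1.07, 1.41], [-3.16, 2.05], [-2.99, -0.16], [-3.1, 3.1]. Speed limits (rad/s): [2.79, 2.79, 3.14, 3.14, 3.14, 3.14].

### API

Orientations are given as a unit quaternion [x, y, z, w].
In Python, from bench import arm gives the robot as it stands.
- The arm moves only by the tool move_arm, never from a script. Its argument "targets" is a list of rows, each a list of 7 numbers: the shift along the tool's x, y, z in cm, then the turn, a rotation vector about the tool's x, y, z in degrees, then the closure in counts, from 0 (fully open) to 255 (shut). In form: [[x, y, z, wx, wy, wz, grip], ...]. A call has 1 to 20 rows; each row is the pose to reach, as a shift and turn from the pose commanded when the call began, along the tool's axes at that moment; what a row does not reach only later rows make up. A row lasts 1/8 s, in which the tool goes at most 62.5 mm and 10.7 degrees, less where a joint would pass 70% of its speed; a pose out of reach is approached as far as the arm can. A call with a gripper value outside its range is refused whole. The fingers move at their own pace and stop on an object; the grip force is fixed at half the most. Time passes only in rows, so rows that repeat a pose let the fingers close. It gives the time, the measured TCP pose, the force and the opening at its end, in the units of the state.
- arm.read_state(): the state, without advancing time (a new reading comes with each control period).
- arm.get_image(name): name is "scene" or "top"; returns (picture, depth): 400x640x3 uint8, blue, green, red; 400x640 float32, mm along the optical axis (not along the pixel's ray), 0 where there is no reading.
- arm.camera_params(name): a dict with "mtx" (3x3 intrinsics, pixels), "world_to_cam" (4x4, takes a point from world to camera coordinates). Camera axes: x right, y down, z forward; pixel columns grow to the right and rows downward; lengths in mm; the calibration is good to about 2 mm. A picture is of the moment at which its call begins. camera_params takes no time and is no camera call.
- arm.job_done(): hands the job in, once; it reports no verdict.
Trained networks look in the newest picture that a camera, given by its name, has taken for a name from the list of things; names that differ only in an ending like _2 or _b are one class to them, and where a whole thing is asked for, a point or a joint stands for the part that bears it (a point fixed in the world has none). Each returns a list of dicts, best first, with "score" (0 to 1); they miss things now and then, are a little off and sometimes report something else, mostly with a low value. They report only what shows in the picture. A call takes as long as a camera call.
- arm.search_frame(thing, camera): "bbox" ([left, top, right, bottom] in pixels, round what is visible of it).
- arm.tip_of(thing, camera): "uv" ([column, row] in pixels: a listed point, or the origin of a listed thing).
The state is a dict: "clock": time; "joints": joint angles; "joint_vel": joint speeds; "joint_efforts": joint torques, N m; "position": TCP position; "ee_rot": TCP orientation; "contact_force": force on the tool from outside, world axes, zero at the start; "wrist_torque": the same for the moment, N m; "gripper_width": finger opening in mm.
Only numpy, scipy, OpenCV 4.12 (cv2) and the standard library are available. Lean on these libraries where they do the work, as an engineer would, in place of code of your own. Each camera call takes 0.05 s, during which the arm holds its last target.

## Working session

There is one attempt and no reset: what is moved stays moved. The work goes in short steps, Python scripts to look and compute and a tool call to move; the robot and the scene stay as the last step left them, time stands still between calls to the robot, and variables do not carry over. Pictures are saved under pics/ and viewed, and the job is handed in when it is done.

Besides the shell and the picture viewer there is one more tool, called after "Emit:" by a JSON object that holds its "method" and its "body", one argument or row to a line. move_arm: Moves the arm, as the interface text tells. Its arguments: {"type":"object","properties":{"targets":{"type":"array","items":{"type":"array","items":{"type":"number"}}}},"required":["targets"]}

```bash
mkdir -p pics; ls
python3 - <<'E'
from bench import arm
import cv2,numpy as np
np.set_printoptions(precision=4,suppress=True)
print(arm.read_state())
for c in("scene","top"):
    p,d=arm.get_image(c); cv2.imwrite(f"pics/{c}0.png",p); np.save(f"pics/{c}0.npy",d)
    P=arm.camera_params(c);print(P)
    for t in("charger_home","rail_mouth","end_stop","catch_pad","pack_a_mid","pack_b_mid","timer","sprinkle_tub"):
        r=arm.tip_of(t,c); print(c,t,[(x["uv"],round(x["score"],2)) for x in r[:3]])
print(arm.read_state()["clock"],arm.grip_point_offset)
E
```

```text
pics
{'clock': 0.0, 'joints': array([ 1.5556,  0.3855,  0.0066, -0.0005, -1.194 , -0.2586]), 'joint_vel': array([-0.0011,  0.0002,  0.0012,  0.0007,  0.0003, -0.0013]), 'joint_efforts': array([  0.0005, -39.2283,  18.8399,   4.1863,  -0.0046,  -0.    ]), 'position': array([168.7952, 601.168 , 230.2333]), 'ee_rot': array([-0.6039,  0.797 , -0.0007, -0.0008]), 'contact_force': array([ 0.2276, -1.2457, -0.1046]), 'wrist_torque': array([ 0.0227, -0.0045,  0.0011]), 'gripper_width': 85.62330591735292}
{'mtx': array([[479.7423,   0.    , 322.5962],
       [  0.    , 479.7423, 204.7714],
       [  0.    ,   0.    ,   1.    ]]), 'world_to_cam': array([[   0.8624,   -0.5062,    0.0051, -521.6862],
       [  -0.3248,   -0.5611,   -0.7614,  228.8382],
       [   0.3883,    0.6549,   -0.6483, 1227.6374],
       [   0.    ,    0.    ,    0.    ,    1.    ]])}
scene charger_home [([323.9, 219.6], 0.81)]
scene rail_mouth []
scene end_stop [([335.4, 222.1], 0.72), ([391.3, 303.5], 0.52)]
scene catch_pad [([351.2, 223.6], 0.87)]
scene pack_a_mid [([320.7, 213.8], 0.64), ([276.5, 235.2], 0.32)]
scene 
[... 156 characters left out ...]
024 ],
       [  0.    , 479.8466, 206.0915],
       [  0.    ,   0.    ,   1.    ]]), 'world_to_cam': array([[  -0.0114,   -0.9999,    0.0116,  -27.0918],
       [  -0.9973,    0.0105,   -0.073 ,  551.3632],
       [   0.0728,   -0.0124,   -0.9973, 1363.1693],
       [   0.    ,    0.    ,    0.    ,    1.    ]])}
top charger_home [([323.3, 197.7], 0.7)]
top rail_mouth [([319.4, 199.9], 0.97)]
top end_stop [([336.7, 191.5], 0.76), ([371.2, 240.8], 0.21)]
top catch_pad [([356.5, 184.1], 0.6)]
top pack_a_mid [([320.3, 191.7], 0.76), ([370.7, 238.8], 0.41)]
top pack_b_mid [([310.1, 250.8], 0.56)]
top timer [([374.6, 241.9], 0.68)]
top sprinkle_tub [([201.1, 156.3], 0.5)]
0.9 18.700000000000003
```

Run:
```python
import cv2
a=cv2.imread("pics/top0.png");cv2.imwrite("pics/topc.png",cv2.resize(a[120:300,180:420],None,fx=3.3,fy=3.3,interpolation=2))
a=cv2.imread("pics/scene0.png");cv2.imwrite("pics/scenec.png",cv2.resize(a[120:320,200:440],None,fx=3,fy=3,interpolation=2))
```

```text
(no output)
```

View pics/topc.png

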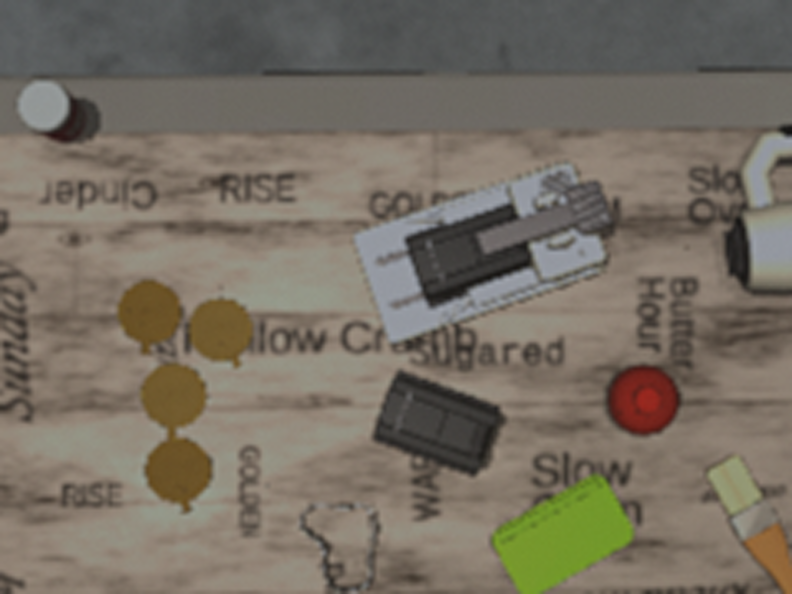

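View pics/scenec.png

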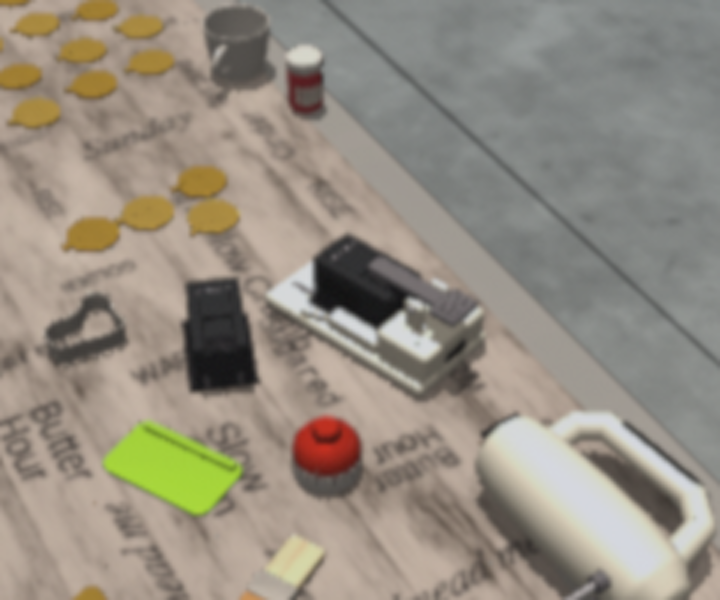

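View pics/top0.png

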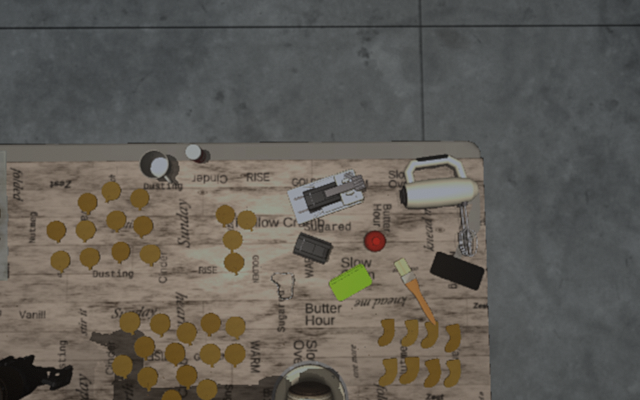

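```bash
cat > h.py <<'E'
import numpy as np,cv2
from bench import arm
np.set_printoptions(precision=4,suppress=True)
def cloud(c,d):
    P=arm.camera_params(c);K=P["mtx"];T=np.linalg.inv(P["world_to_cam"])
    v,u=np.mgrid[:d.shape[0],:d.shape[1]]
    X=np.stack([(u-K[0,2])/K[0,0]*d,(v-K[1,2])/K[1,1]*d,d,np.ones_like(d)],-1)
    W=X@T.T; W=W[...,:3]; W[d<=0]=np.nan; return W
def uv2w(c,uv,z):
    P=arm.camera_params(c);K=P["mtx"];T=np.linalg.inv(P["world_to_cam"])
    r=T[:3,:3]@np.array([(uv[0]-K[0,2])/K[0,0],(uv[1]-K[1,2])/K[1,1],1]);o=T[:3,3]
    return o+r*(z-o[2])/r[2]
def proj(c,W):
    P=arm.camera_params(c);K=P["mtx"];M=P["world_to_cam"]
    X=np.asarray(W)@M[:3,:3].T+M[:3,3];x=X@K.T;return x[...,:2]/x[...,2:]
E
python3 - <<'E'
from h import *
for c in("top","scene"):
    W=cloud(c,np.load(f"pics/{c}0.npy"))
    z=W[...,2]
    m=(W[...,0]>350)&(W[...,0]<760)&(W[...,1]>-100)&(W[...,1]<200)
    h,e=np.histogram(z[m],bins=np.arange(-10,110,4)); print(c,list(zip(e[:-1].astype(int),h)))
for c,t,uv,zz in[("top","home",(323.3,197.7),16),("top","mouth",(319.4,199.9),16),("top","stop",(336.7,191.5),40),("top","pad",(356.5,184.1),84),("top","amid",(320.3,191.7),44),("top","bmid",(310.1,250.8),28),("top","timer",(374.6,241.9),0),("top","tub",(201.1,156.3),0),
("scene","home",(323.9,219.6),16),("scene","pad",(351.2,223.6),84),("scene","stop",(335.4,222.1),40),("scene","amid",(320.7,213.8),44),("scene","bmid",(270.9,230.2),28),("scene","tub",(299.4,154),0),("scene","timer",(308.7,272.9),0)]:
    print(c,t,uv2w(c,uv,zz))
E
```

```text
top [(np.int64(-10), np.int64(70)), (np.int64(-6), np.int64(1353)), (np.int64(-2), np.int64(4910)), (np.int64(2), np.int64(3898)), (np.int64(6), np.int64(901)), (np.int64(10), np.int64(228)), (np.int64(14), np.int64(361)), (np.int64(18), np.int64(284)), (np.int64(22), np.int64(113)), (np.int64(26), np.int64(108)), (np.int64(30), np.int64(117)), (np.int64(34), np.int64(33)), (np.int64(38), np.int64(8)), (np.int64(42), np.int64(14)), (np.int64(46), np.int64(75)), (np.int64(50), np.int64(169)), (np.int64(54), np.int64(305)), (np.int64(58), np.int64(176)), (np.int64(62), np.int64(38)), (np.int64(66), np.int64(75)), (np.int64(70), np.int64(253)), (np.int64(74), np.int64(188)), (np.int64(78), np.int64(41)), (np.int64(82), np.int64(73)), (np.int64(86), np.int64(44)), (np.int64(90), np.int64(2)), (np.int64(94), np.int64(0)), (np.int64(98), np.int64(0)), (np.int64(102), np.int64(0))]
scene [(np.int64(-10), np.int64(2)), (np.int64(-6), np.int64(313)), (np.int64(-2), np.int64(3173)), (np.int64(2), np.int64(2074)), (np.int64(6), np.int64(317)), (np.int64(10), np.int64(129)), (np.int64(14), np.in
[... 567 characters left out ...]
0), np.int64(0)), (np.int64(94), np.int64(0)), (np.int64(98), np.int64(0)), (np.int64(102), np.int64(0))]
top home [575.5824 -45.8518  16.    ]
top mouth [569.3057 -34.4834  16.    ]
top stop [590.7507 -83.7347  40.    ]
top pad [ 606.1849 -136.5382   84.    ]
top amid [590.2414 -36.9316  44.    ]
top bmid [423.1203  -6.1795  28.    ]
top timer [ 446.2049 -194.1259    0.    ]
top tub [702.9094 311.5733   0.    ]
scene home [589.5816 -33.6016  16.    ]
scene pad [ 607.3596 -149.4174   84.    ]
scene stop [599.1837 -82.1436  40.    ]
scene amid [578.4425 -33.7051  44.    ]
scene bmid [428.8359  -7.8802  28.    ]
scene tub [700.0277 325.6697   0.    ]
scene timer [ 455.3867 -181.1811    0.    ]
```

Run:
```python
from h import *
W0={c:cloud(c,np.load(f"pics/{c}0.npy")) for c in("top","scene")}
im={c:cv2.imread(f"pics/{c}0.png") for c in W0}
def rect(p):
    r=cv2.minAreaRect(p[:,:2].astype(np.float32)); return r
for c,W in W0.items():
    x,y,z=W[...,0],W[...,1],W[...,2]
    roi=(x>350)&(x<700)&(y>-160)&(y<130)
    mB=roi&(z>45)&(z<66)&(np.hypot(x-425,y+7)<85)
    p=W[mB]; q=p[:,:2]-np.median(p[:,:2],0); print(c,"B",len(p),np.median(p,0),rect(p), "pca",np.linalg.svd(q-q.mean(0),full_matrices=False)[2][0])
    g=cv2.cvtColor(im[c],cv2.COLOR_BGR2GRAY)
    mA=roi&(z>64)&(z<80)&(x>510)&(g<60)
    p=W[mA];print(c,"Atop",len(p),np.median(p,0),rect(p))
    mC=roi&(z>9)&(x>500)
    p=W[mC];print(c,"C",len(p),p[:,:2].mean(0),rect(p))
    ma=roi&(z>79)&(x>500)
    p=W[ma];print(c,"arm",len(p),np.median(p,0),rect(p))
    for k,z0,off in(("A",72,0),):pass
```

```text
top B 637 [430.9018 -11.8848  56.212 ] ((430.0586853027344, -12.238101959228516), (96.37789154052734, 52.000972747802734), 69.70946502685547) pca [-0.3532 -0.9356]
top Atop 358 [573.5454 -44.0789  72.9916] ((576.238525390625, -40.73017120361328), (52.01807403564453, 94.17254638671875), 18.753662109375)
top C 2623 [578.3518 -53.4301] ((592.3589477539062, -17.711685180664062), (189.31053161621094, 284.7797546386719), 2.9475820064544678)
top arm 399 [ 598.218  -115.5599   84.6377] ((590.1846923828125, -77.7291488647461), (42.78805160522461, 163.50917053222656), 16.211246490478516)
scene B 479 [428.2267 -18.2906  55.9387] ((430.3890075683594, -12.546791076660156), (100.01896667480469, 51.659786224365234), 69.70227813720703) pca [-0.351  -0.9364]
scene Atop 268 [566.4507 -44.0929  72.363 ] ((574.917236328125, -48.1141242980957), (47.494773864746094, 98.39404296875), 18.58991241455078)
scene C 2091 [570.1991 -81.1657] ((568.5114135742188, -59.0164794921875), (100.85053253173828, 218.6543426513672), 26.105806350708008)
scene arm 302 [ 597.9785 -115.7396   84.2281] ((595.5311279296875, -101.48016357421875), (47.1982307434082, 118.32878112792969), 23.49034309387207)
```

```bash
cat >> h.py <<'E'
from scipy.optimize import minimize
def fitrect(P,lab,L,Wd,p0,s=2.0):
    # lab +1 should be inside, -1 outside
    def f(p):
        a=p[2];dx=P[:,0]-p[0];dy=P[:,1]-p[1]
        u=dx*np.cos(a)+dy*np.sin(a);v=-dx*np.sin(a)+dy*np.cos(a)
        sd=np.minimum(L/2-abs(u),Wd/2-abs(v))
        return -np.sum(lab*np.tanh(sd/s))
    best=None
    for k in range(3):
        for d in np.random.RandomState(k).randn(6,3)*[4,4,.05]:
            r=minimize(f,np.array(p0)+d,method="Nelder-Mead",options=dict(xatol=.02,fatol=.01,maxiter=2000))
            if best is None or r.fun<best.fun:best=r
    return best.x,best.fun,len(P)
E
python3 - <<'E'
from h import *
W0={c:cloud(c,np.load(f"pics/{c}0.npy")) for c in("top","scene")}
im={c:cv2.imread(f"pics/{c}0.png") for c in W0}
for c,W in W0.items():
    x,y,z=W[...,0],W[...,1],W[...,2]
    roi=(np.hypot(x-575,y+55)<165)&(x>490)
    hi=roi&(z>8); lo=roi&(z<5)
    if c=="scene": pass
    P=np.vstack([W[hi],W[lo]]);lab=np.r_[np.ones(hi.sum()),-np.ones(lo.sum())]
    p,fv,n=fitrect(P,lab,220,104,(582,-58,-1.243))
    a=p[2];ax=np.array([np.cos(a),np.sin(a)])
    print(c,"charger",p,np.degrees(a),"home",p[:2]-18*ax,"pad",p[:2]+87*ax,fv,n)
    roi=np.hypot(x-430,y+12)<100
    hi=roi&(z>48); lo=roi&(z<40)
    P=np.vstack([W[hi],W[lo]]);lab=np.r_[np.ones(hi.sum()),-np.ones(lo.sum())]
    print(c,"B",fitrect(P,lab,96,52,(430,-12,1.2166)))
    # catch pad points
    h=p[:2]-18*ax
    u=(x-h[0])*ax[0]+(y-h[1])*ax[1]; v=-(x-h[0])*ax[1]+(y-h[1])*ax[0]
    for lo_,hi_ in((-60,-40),(-40,-20),(-20,0),(0,20),(20,40),(40,60),(60,80),(80,95),(95,110),(110,125)):
        m=(u>lo_)&(u<hi_)&(abs(v)<60)&(z>62)
        print(lo_,m.sum(),np.median(z[m]) if m.any() else None,v[m].min() if m.any() else 0,v[m].max() if m.any() else 0)
    m=(abs(v)<20)&(z>62)&(u<0);print("rear edge A",np.sort(u[m])[[2,5,10]])
    m=(z>78)&(abs(v)<30)&(u<130);print("catch u range",np.sort(u[m])[[2,5,-6,-3]])
E
```

```text
top charger [582.543  -58.0129  -1.2457] -71.37498722033128 home [576.7943 -40.9556] pad [ 610.3284 -140.4567] -7047.323013643609 7481
top B (array([429.8419, -12.3486,   1.2152]), np.float64(-3658.1803532562753), 3725)
-60 52 73.32462565751791 -25.46400925279442 24.253666994232173
-40 137 72.97628387392615 -26.92320807992629 25.49628392618822
-20 136 73.65963213437533 -27.161930447284973 24.87497801643349
0 136 73.82502613754025 -26.430283305450086 25.04384029386692
20 134 75.2790495992831 -26.37696704840704 24.440361959067417
40 85 81.74111907964652 -25.620225999711035 25.51373340627211
60 100 82.00972559058107 -24.900185502652043 23.20672831120866
80 57 83.80194690455323 -20.174371202701963 19.51690082007927
95 81 85.91762277707426 -20.61079740350614 19.630961572447955
110 56 85.05219052455425 -19.476905036701925 19.14546743897231
rear edge A [-47.5135 -46.915  -45.9986]
catch u range [-40.0912 -32.3548 119.9912 120.6341]
scene charger [579.0482 -49.3055  -1.2532] -71.80425493511024 home [573.4274 -32.2056] pad [ 606.2152 -131.9551] -4725.630033112638 5248
scene B (array([433.2938,  -6.8192,   1.2138]), np.float64(-2557.6642999234473), 2730)
-60 1 68.17747033660521 28.789809992823173 28.789809992823173
-40 79 72.60991180792416 -27.55587413435459 25.30315463816609
-20 96 73.10919004293896 -26.063845399819655 27.355726493229398
0 84 72.01718681070321 -27.63912307707117 25.85895714361463
20 92 75.46357948869712 -26.715574743715152 26.199624903632916
40 112 73.01667088490092 -27.059352061487377 26.868524179971978
60 53 83.02732654704118 -21.38738485895398 18.14455209539959
80 84 80.71473046408812 -23.31394176310099 24.437847120187293
95 41 84.59571364932981 -17.142540449592413 19.60113718114511
110 60 85.16489799867264 -19.967043265127582 22.022160838864586
rear edge A [-1279.2652 -1276.313  -1274.2289]
catch u range [-1280.2825 -1276.313    129.1422   129.5057]
```

```bash
cat >> h.py <<'E'
from scipy.spatial.transform import Rotation as Ro
H=np.array([576.7,-41.0]);CY=-71.4
cx=np.array([np.cos(np.radians(CY)),np.sin(np.radians(CY))]);cy=np.array([-cx[1],cx[0]])
def ch(u,v,z): return np.r_[H+u*cx+v*cy,z]
def to(target,yaw):
    """print shift/turn in tool axes (cm,deg) to tool-down pose with tool x at world angle yaw"""
    s=arm.read_state();R=Ro.from_quat(s["ee_rot"])
    d=R.inv().apply(np.asarray(target)-s["position"])/10
    a=np.radians(yaw);Rt=Ro.from_matrix(np.array([[np.cos(a),np.sin(a),0],[np.sin(a),-np.cos(a),0],[0,0,-1]]).T)
    w=(R.inv()*Rt).as_rotvec(degrees=True)
    print("shift",d.round(2),"turn",w.round(2))
def st():
    s=arm.read_state();p=s["position"];d=p[:2]-H;R=Ro.from_quat(s["ee_rot"]).as_matrix()
    print("t",round(s["clock"],2),"p",p.round(1),"u,v",(d@cx).round(1),(d@cy).round(1),"F",s["contact_force"].round(1),"Fu",(s["contact_force"][:2]@cx).round(1),"w",round(s["gripper_width"],1),"yaw",np.degrees(np.arctan2(R[1,0],R[0,0])).round(2),"z",R[:,2].round(3))
E
python3 -c "
from h import *
st();to(ch(107,0,130),CY-90)"
```

```text
t 0.9 p [168.9 601.7 231.3] u,v -739.2 -181.5 F [ 1.1 -0.4  0.1] Fu 0.7 w 85.4 yaw -105.69 z [-0.  0. -1.]
shift [ 59.69 -62.66  10.13] turn [ 0.   -0.   55.71]
```

```bash
python3 -c "
import cv2
a=cv2.imread('pics/top0.png');cv2.imwrite('pics/bz.png',cv2.resize(a[165:275,280:380],None,fx=6,fy=5.4,interpolation=2)*2)"
```

```text
(no output)
```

View pics/bz.png

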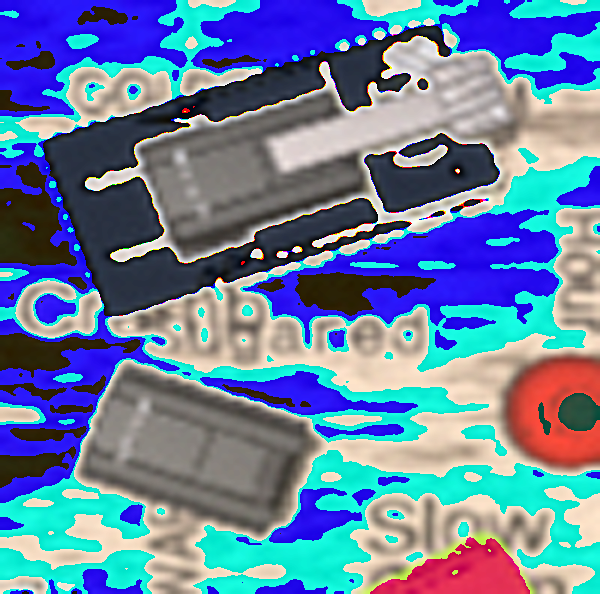

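Emit:
{"method": "move_arm", "body": {
  "targets": [
    [59.7,-62.7,0,0,0,55.7,255],
    [59.7,-62.7,0,0,0,55.7,255],
    [59.7,-62.7,0,0,0,55.7,255],
    [59.7,-62.7,0,0,0,55.7,255],
    [59.7,-62.7,0,0,0,55.7,255],
    [59.7,-62.7,0,0,0,55.7,255],
    [59.7,-62.7,0,0,0,55.7,255],
    [59.7,-62.7,0,0,0,55.7,255],
    [59.7,-62.7,0,0,0,55.7,255],
    [59.7,-62.7,0,0,0,55.7,255],
    [59.7,-62.7,0,0,0,55.7,255],
    [59.7,-62.7,0,0,0,55.7,255],
    [59.7,-62.7,0,0,0,55.7,255],
    [59.7,-62.7,0,0,0,55.7,255],
    [59.7,-62.7,0,0,0,55.7,255],
    [59.7,-62.7,0,0,0,55.7,255],
    [59.7,-62.7,8,0,0,55.7,255],
    [59.7,-62.7,10,0,0,55.7,255],
    [59.7,-62.7,10,0,0,55.7,255]
  ]
}}

```text
clock: 3.28
position: [608.7, -141.2, 128.8]
ee_rot: [-0.163, 0.987, 0.001, -0.003]
contact_force: [-0.1, 0.4, 0.9]
gripper_width: -0.3
```

```bash
python3 -c "
from h import *
st();to(ch(107,0,88),CY-90)"
```

```text
t 3.27 p [ 608.7 -141.2  128.8] u,v 105.2 -1.6 F [-0.1  0.4  0.9] Fu -0.4 w -0.3 yaw -161.29 z [-0.007  0.    -1.   ]
shift [-0.18 -0.19  4.08] turn [ 0.14 -0.37  0.11]
```

Emit:
{"method": "move_arm", "body": {
  "targets": [
    [-0.1,-0.15,2.5,0,0,0,255],
    [-0.1,-0.15,4.0,0,0,0,255],
    [-0.1,-0.15,4.3,0,0,0,255],
    [-0.1,-0.15,4.5,0,0,0,255],
    [-0.1,-0.15,4.6,0,0,0,255]
  ]
}}

```text
clock: 3.9
position: [613.1, -143.7, 86.2]
ee_rot: [-0.162, 0.987, -0.0, 0.001]
contact_force: [0.1, 0.4, 0.0]
gripper_width: -0.1
```

```bash
python3 -c "
from h import *
st();to(ch(107,0,80),CY-90)"
```

```text
t 3.9 p [ 613.1 -143.7   86.2] u,v 108.9 1.8 F [0.1 0.4 0. ] Fu -0.4 w -0.1 yaw -161.37 z [ 0.002 -0.    -1.   ]
shift [0.18 0.19 0.62] turn [-0.04  0.08  0.03]
```

Emit:
{"method": "move_arm", "body": {
  "targets": [
    [0.1,0.1,0,0,0,0,255],
    [0.1,0.1,0.1,0,0,0,255],
    [0.1,0.1,0.1,0,0,0,255]
  ]
}}

```text
clock: 4.28
position: [611.3, -143.1, 84.3]
ee_rot: [-0.162, 0.987, -0.0, -0.0]
contact_force: [-0.3, -0.3, -0.2]
gripper_width: 0.1
```

Emit:
{"method": "move_arm", "body": {
  "targets": [
    [0,0,0.1,0,0,0,255],
    [0,0,0.2,0,0,0,255],
    [0,0,0.3,0,0,0,255],
    [0,0,0.3,0,0,0,255]
  ]
}}

```text
clock: 4.78
position: [611.6, -143.4, 83.1]
ee_rot: [-0.162, 0.987, -0.0, 0.0]
contact_force: [-2.0, 0.2, 7.1]
gripper_width: 0.1
```

Emit:
{"method": "move_arm", "body": {
  "targets": [
    [0,0,0.1,0,0,0,255],
    [0,0,0.2,0,0,0,255],
    [0,0,0.3,0,0,0,255],
    [0,0,0.4,0,0,0,255],
    [0,0,0.4,0,0,0,255]
  ]
}}

```text
clock: 5.4
position: [612.0, -144.3, 79.2]
ee_rot: [-0.162, 0.987, -0.001, 0.001]
contact_force: [-2.1, -2.0, 6.2]
gripper_width: -0.2
```

Emit:
{"method": "move_arm", "body": {
  "targets": [
    [0,0,0.05,0,0,0,255],
    [0,0,0.05,0,0,0,255],
    [0,0,0.05,0,0,0,255],
    [0,0,0.05,0,0,0,255]
  ]
}}

```text
clock: 5.9
position: [612.0, -144.3, 79.1]
ee_rot: [-0.162, 0.987, -0.001, 0.001]
contact_force: [-3.0, -3.0, 9.4]
gripper_width: 0.3
```

```bash
python3 -c "
from h import *
st()
p,d=arm.get_image('top');cv2.imwrite('pics/top1.png',p);np.save('pics/top1.npy',d)
W=cloud('top',d);x,y,z=W[...,0],W[...,1],W[...,2]
D=W[...,:2]-H;u=D@cx;v=D@cy
m=(abs(v)<22)&(z>64)&(z<80)&(u<0)&(u>-150);print('rear edge A',np.sort(u[m])[[2,5,10,20]],np.median(z[m]))
m=(abs(v)<35)&(z>64)&(z<80)&(u<-10)&(u>-150);print('v range',np.sort(v[m])[[2,5,-6,-3]])
cv2.imwrite('pics/t1.png',cv2.resize(p[150:290,260:420],None,fx=5,fy=4.2,interpolation=2))
to(ch(107,0,140),CY-90)"
```

```text
t 5.9 p [ 612.  -144.3   79.1] u,v 109.1 0.6 F [-3.  -3.   9.4] Fu 1.9 w 0.3 yaw -161.34 z [ 0.002 -0.002 -1.   ]
rear edge A [-13.8311 -12.1422  -9.5746  -7.0232] 69.41360104357545
v range [-24.8609 -22.3984 -16.8286 -11.9518]
shift [ 0.05  0.2  -6.08] turn [-0.15  0.07  0.06]
```

View pics/t1.png

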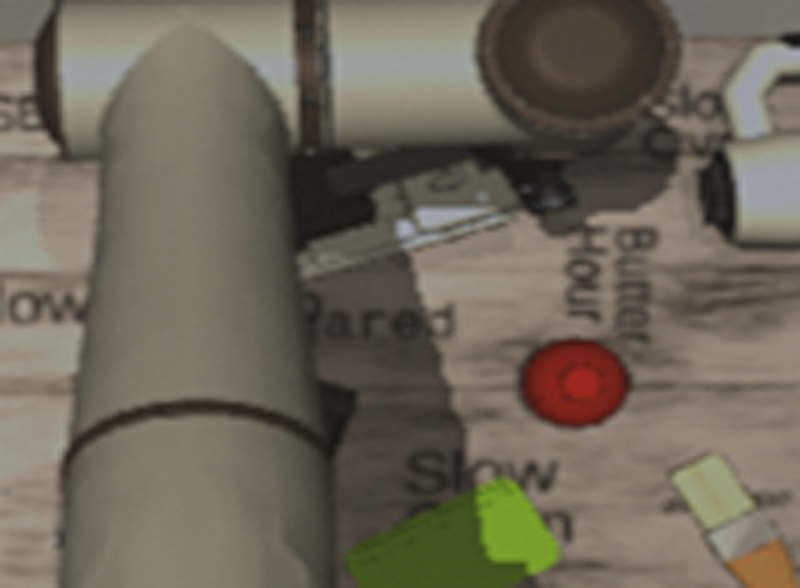

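```bash
python3 -c "
from h import *
p,d=arm.get_image('scene');cv2.imwrite('pics/s1.png',p)
W=cloud('scene',d);x,y,z=W[...,0],W[...,1],W[...,2]
W=W.copy();D=W[...,:2]-H;u=D@cx;v=D@cy
g=p.mean(2)
m=(abs(v)<22)&(z>66)&(z<80)&(u<0)&(u>-150)&(g<70);print('rear edge A',m.sum(),np.sort(u[m])[[2,5,10,20]])
m=(abs(v)<35)&(z>66)&(z<80)&(u<-10)&(u>-150)&(g<70);print('v range',np.sort(v[m])[[2,5,-6,-3]])
cv2.imwrite('pics/s1c.png',cv2.resize(p[150:290,260:420],None,fx=5,fy=4.2,interpolation=2))"
```

```text
rear edge A 177 [-59.9191 -57.4455 -55.3697 -52.5814]
v range [-27.2897 -26.7587  19.7171  20.224 ]
```

View pics/s1c.png

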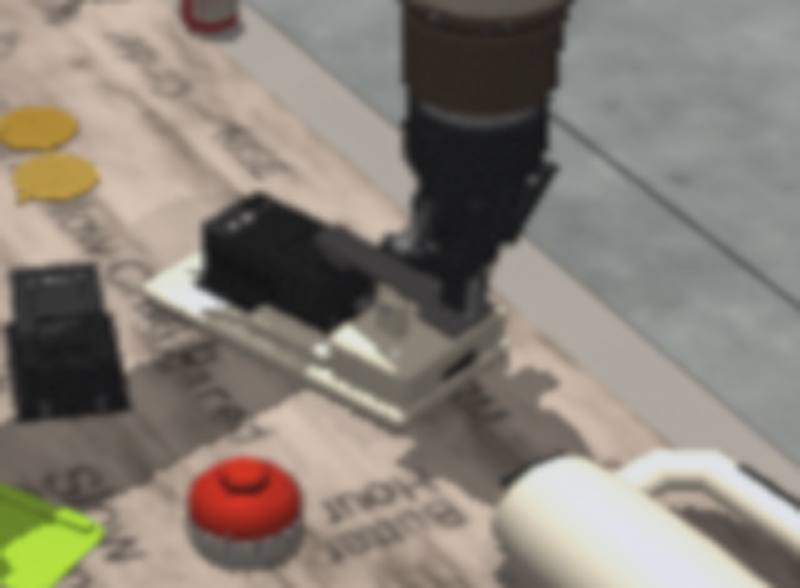

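```bash
python3 -c "
from h import *
to(ch(107,0,125),CY-90);to(ch(-25,0,125),CY-90)"
```

```text
shift [ 0.05  0.2  -4.59] turn [-0.15  0.07  0.06]
shift [ 0.03 13.4  -4.62] turn [-0.15  0.07  0.06]
```

Emit:
{"method": "move_arm", "body": {
  "targets": [
    [0,0,-4.6,0,0,0,0],
    [0,0.3,-5,0,0,0,0],
    [0,6,-5,0,0,0,0],
    [0,11,-5,0,0,0,0],
    [0,13.4,-5,0,0,0,0],
    [0,13.4,-5,0,0,0,0],
    [0,13.4,-5,0,0,0,0]
  ]
}}

```text
clock: 6.88
position: [568.6, -16.3, 126.4]
ee_rot: [-0.162, 0.987, -0.0, -0.0]
contact_force: [-0.3, 0.3, -0.2]
gripper_width: 85.8
```

```bash
python3 -c "
from h import *
st();to(ch(-25,0,33),CY-90)"
```

```text
t 6.88 p [568.6 -16.3 126.4] u,v -26.0 0.2 F [-0.3  0.3 -0.2] Fu -0.4 w 85.8 yaw -161.39 z [-0. -0. -1.]
shift [ 0.01 -0.1   9.34] turn [ 0.   -0.03  0.01]
```

Emit:
{"method": "move_arm", "body": {
  "targets": [
    [0,0,4,0,0,0,0],
    [0,0,7,0,0,0,0],
    [0,0,8.5,0,0,0,0],
    [0,0,9.2,0,0,0,0],
    [0,0,9.2,0,0,0,0],
    [0,0,9.2,0,0,0,0]
  ]
}}

```text
clock: 7.62
position: [569.4, -16.0, 35.9]
ee_rot: [-0.162, 0.987, 0.0, 0.001]
contact_force: [-0.2, -0.6, 0.3]
gripper_width: 85.6
```

```bash
python3 -c "
from h import *
st()
p,d=arm.get_image('scene');cv2.imwrite('pics/s2c.png',cv2.resize(p[130:270,240:400],None,fx=5,fy=4.2,interpolation=2))"
```

```text
t 7.62 p [569.4 -16.   35.9] u,v -26.0 1.1 F [-0.2 -0.6  0.3] Fu 0.5 w 85.6 yaw -161.38 z [ 0.002  0.    -1.   ]
```

View pics/s2c.png

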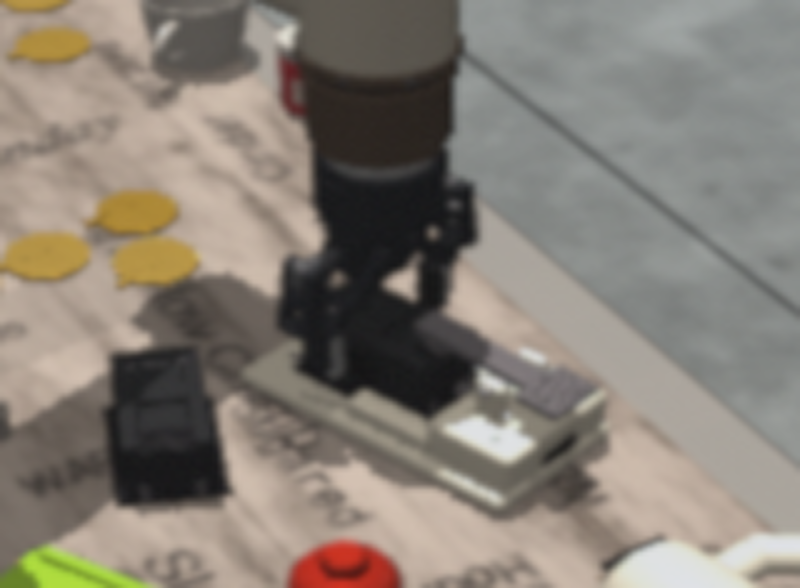

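Fingers straddle the full pack (image about 370,330), with clearance to the catch arm. Close and check the force.

Emit:
{"method": "move_arm", "body": {
  "targets": [
    [0,0,0,0,0,0,255],
    [0,0,0,0,0,0,255],
    [0,0,0,0,0,0,255],
    [0,0,0,0,0,0,255],
    [0,0,0,0,0,0,255]
  ]
}}

```text
clock: 8.3
position: [568.4, -16.0, 35.5]
ee_rot: [-0.162, 0.987, -0.0, -0.0]
contact_force: [-2.5, 1.8, 6.8]
gripper_width: 51.5
```

```bash
python3 -c "
from h import *
st()"
```

```text
t 8.3 p [568.4 -16.   35.5] u,v -26.3 0.1 F [-2.5  1.8  6.8] Fu -2.5 w 51.5 yaw -161.38 z [-0. -0. -1.]
```

Emit:
{"method": "move_arm", "body": {
  "targets": [
    [0,0.5,-0.05,0,0,0,255],
    [0,1.5,-0.1,0,0,0,255],
    [0,2.5,-0.1,0,0,0,255],
    [0,2.5,-0.1,0,0,0,255]
  ]
}}

```text
clock: 8.8
position: [560.1, 9.0, 35.5]
ee_rot: [-0.162, 0.987, 0.0, -0.0]
contact_force: [-0.5, 0.8, -0.7]
gripper_width: 51.1
```

```bash
python3 -c "
from h import *
st()"
```

```text
t 8.8 p [560.1   9.   35.5] u,v -52.7 0.2 F [-0.5  0.8 -0.7] Fu -0.9 w 51.1 yaw -161.32 z [-0.001  0.001 -1.   ]
```

Emit:
{"method": "move_arm", "body": {
  "targets": [
    [0,1.5,0,0,0,0,255],
    [0,3,0,0,0,0,255],
    [0,4,0,0,0,0,255],
    [0,4,0,0,0,0,255],
    [0,4,-0.5,0,0,0,255],
    [0,4,-1.5,0,0,0,255],
    [0,4,-3,0,0,0,255],
    [0,4,-4,0,0,0,255],
    [0,4,-4,0,0,0,255]
  ]
}}

```text
clock: 9.93
position: [548.6, 45.7, 77.3]
ee_rot: [-0.162, 0.987, 0.0, 0.001]
contact_force: [-0.7, 0.8, -3.9]
gripper_width: 51.8
```

```bash
python3 -c "
from h import *
st()
to([625,235,75],CY-90)
p,d=arm.get_image('scene');cv2.imwrite('pics/s3c.png',cv2.resize(p[130:270,240:400],None,fx=5,fy=4.2,interpolation=2))"
```

```text
t 9.93 p [548.6  45.7  77.3] u,v -91.1 1.1 F [-0.7  0.8 -3.9] Fu -1.0 w 51.8 yaw -161.39 z [ 0.003  0.001 -1.   ]
shift [-13.28  15.5    0.27] turn [0.   0.17 0.01]
```

View pics/s3c.png

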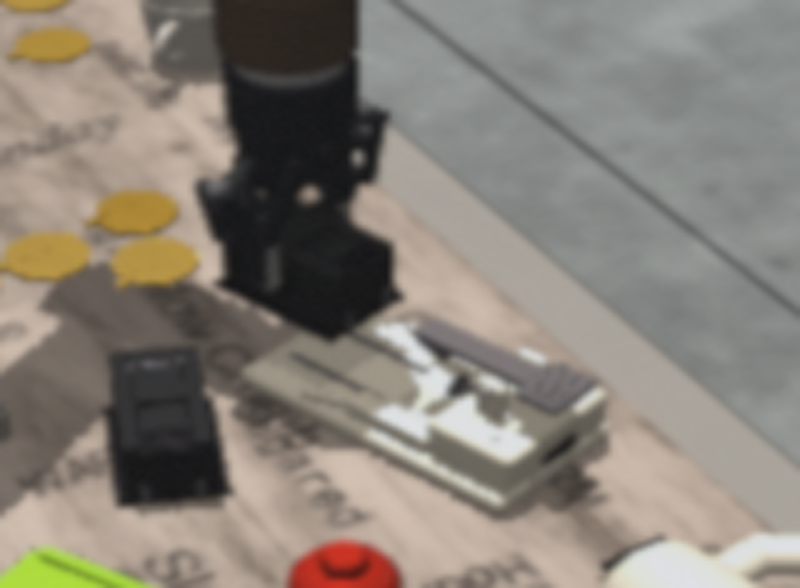

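Emit:
{"method": "move_arm", "body": {
  "targets": [
    [-3,3.5,0,0,0,0,255],
    [-6,7,0,0,0,0,255],
    [-9,10.5,0,0,0,0,255],
    [-12,14,0,0,0,0,255],
    [-13.3,15.5,0.5,0,0,0,255],
    [-13.3,15.5,2.5,0,0,0,255],
    [-13.3,15.5,4,0,0,0,255],
    [-13.3,15.5,5,0,0,0,255],
    [-13.3,15.5,5,0,0,0,255],
    [-13.3,15.5,5,0,0,0,255]
  ]
}}

```text
clock: 11.22
position: [624.9, 234.8, 26.5]
ee_rot: [-0.162, 0.987, 0.0, 0.001]
contact_force: [0.2, -0.7, -3.4]
gripper_width: 51.3
```

```bash
python3 -c "
from h import *
st()
p,d=arm.get_image('scene');cv2.imwrite('pics/s4c.png',cv2.resize(p[90:230,220:380],None,fx=5,fy=4.2,interpolation=2))"
```

```text
t 11.22 p [624.9 234.8  26.5] u,v -246.0 133.7 F [ 0.2 -0.7 -3.4] Fu 0.7 w 51.3 yaw -161.4 z [ 0.001  0.    -1.   ]
```

View pics/s4c.png

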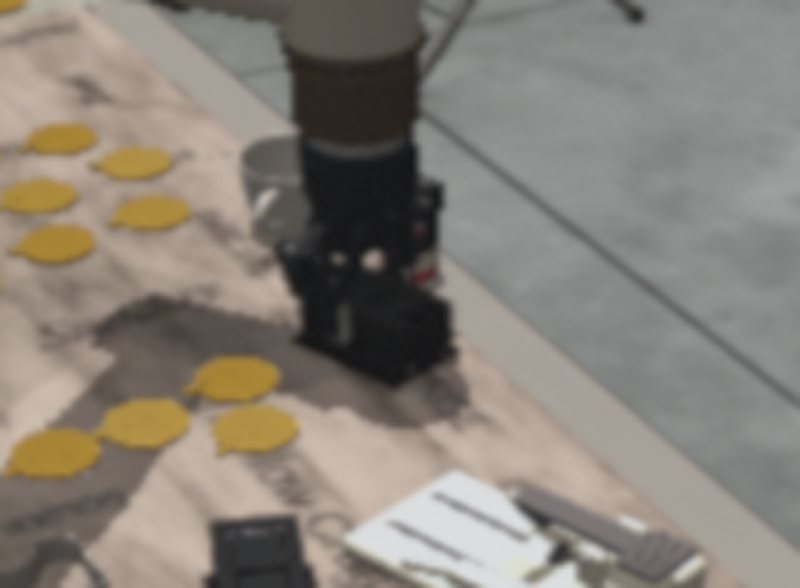

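Pack held above bare table, clear of the tub. Lower until touch.

Emit:
{"method": "move_arm", "body": {
  "targets": [
    [0,0,0.3,0,0,0,255],
    [0,0,0.6,0,0,0,255],
    [0,0,0.7,0,0,0,255],
    [0,0,0.7,0,0,0,255],
    [0,0,0.7,0,0,0,255]
  ]
}}

```text
clock: 11.9
position: [624.5, 234.9, 19.5]
ee_rot: [-0.162, 0.987, 0.0, 0.0]
contact_force: [-2.9, -0.3, 3.5]
gripper_width: 51.3
```

Emit:
{"method": "move_arm", "body": {
  "targets": [
    [0,0,0,0,0,0,0],
    [0,0,0,0,0,0,0],
    [0,0,0,0,0,0,0],
    [0,0,0,0,0,0,0],
    [0,0,-2,0,0,0,0],
    [0,0,-6,0,0,0,0],
    [0,0,-12,0,0,0,0],
    [0,0,-12,0,0,0,0]
  ]
}}

```text
clock: 12.9
position: [627.8, 236.5, 145.5]
ee_rot: [-0.162, 0.987, 0.002, 0.006]
contact_force: [-0.1, 0.6, -0.2]
gripper_width: 85.5
```

```bash
python3 -c "
from h import *
st()
to([430.2+.351*12,-12.4+.936*12,140],159.6)
p,d=arm.get_image('scene');cv2.imwrite('pics/s5c.png',cv2.resize(p[90:230,220:380],None,fx=5,fy=4.2,interpolation=2))"
```

```text
t 12.9 p [627.8 236.5 145.5] u,v -246.8 136.9 F [-0.1  0.6 -0.2] Fu -0.6 w 85.5 yaw -161.33 z [ 0.012  0.006 -1.   ]
shift [ 25.93 -16.33   0.19] turn [ 0.35  0.68 39.07]
```

View pics/s5c.png

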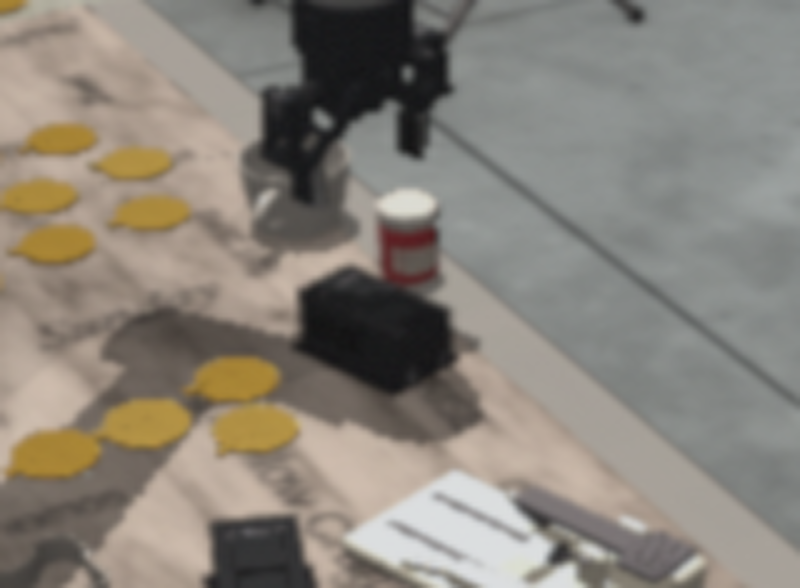

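```bash
python3 -c "
from h import *
to([437.2,6.3,120],159.6)"
```

```text
shift [ 25.2  -15.72   2.02] turn [ 0.21  0.32 39.02]
```

Emit:
{"method": "move_arm", "body": {
  "targets": [
    [5,-3.1,0,0,0,10,0],
    [10,-6.2,0,0,0,20,0],
    [15,-9.3,0,0,0,30,0],
    [20,-12.5,0,0,0,39,0],
    [25.2,-15.7,1,0,0,39,0],
    [25.2,-15.7,2,0,0,39,0],
    [25.2,-15.7,2,0,0,39,0],
    [25.2,-15.7,2,0,0,39,0]
  ]
}}

```text
clock: 13.95
position: [436.7, 6.4, 118.7]
ee_rot: [0.176, 0.984, -0.0, 0.0]
contact_force: [-0.4, -0.2, -0.4]
gripper_width: 85.4
```

```bash
python3 -c "
from h import *
st();to([437.2,6.3,20],159.6)
p,d=arm.get_image('scene');cv2.imwrite('pics/s6c.png',cv2.resize(p[150:290,200:360],None,fx=5,fy=4.2,interpolation=2))"
```

```text
t 13.95 p [436.7   6.4 118.7] u,v -89.6 -117.5 F [-0.4 -0.2 -0.4] Fu 0.1 w 85.4 yaw 159.67 z [ 0. -0. -1.]
shift [-0.04  0.01  9.87] turn [0.   0.02 0.07]
```

View pics/s6c.png

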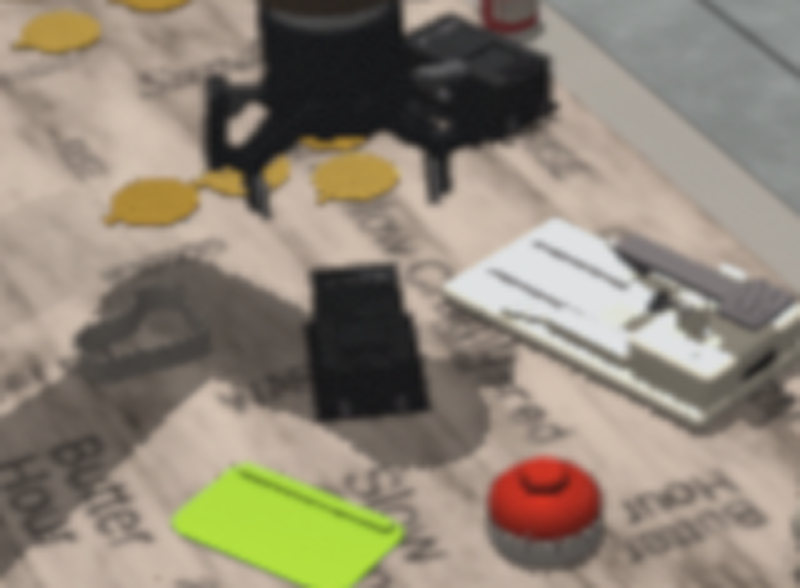

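Emit:
{"method": "move_arm", "body": {
  "targets": [
    [0,0,4,0,0,0,0],
    [0,0,7.5,0,0,0,0],
    [0,0,9.3,0,0,0,0],
    [0,0,9.8,0,0,0,0],
    [0,0,9.8,0,0,0,0],
    [0,0,9.8,0,0,0,0]
  ]
}}

```text
clock: 14.75
position: [436.5, 6.1, 21.6]
ee_rot: [0.177, 0.984, 0.001, 0.001]
contact_force: [0.7, -0.1, 0.2]
gripper_width: 85.4
```

```bash
python3 -c "
from h import *
st();to([437.2,6.3,20],159.6)"
```

```text
t 14.75 p [436.5   6.1  21.6] u,v -89.3 -117.8 F [ 0.7 -0.1  0.2] Fu 0.3 w 85.4 yaw 159.64 z [ 0.002  0.001 -1.   ]
shift [-0.05  0.04  0.16] turn [0.08 0.09 0.04]
```

Emit:
{"method": "move_arm", "body": {
  "targets": [
    [0,0,0.1,0,0,0,255],
    [0,0,0.1,0,0,0,255],
    [0,0,0.1,0,0,0,255],
    [0,0,0.1,0,0,0,255],
    [0,0,0.1,0,0,0,255],
    [0,0,0.1,0,0,0,255]
  ]
}}

```text
clock: 15.5
position: [435.8, 5.7, 20.4]
ee_rot: [0.177, 0.984, 0.0, 0.0]
contact_force: [-1.6, 0.4, 5.6]
gripper_width: 51.3
```

```bash
python3 -c "
from h import *
st()"
```

```text
t 15.5 p [435.8   5.7  20.4] u,v -89.2 -118.6 F [-1.6  0.4  5.6] Fu -0.9 w 51.3 yaw 159.62 z [ 0.001  0.    -1.   ]
```

Emit:
{"method": "move_arm", "body": {
  "targets": [
    [0,0,-1,0,0,0,255],
    [0,0,-3,0,0,0,255],
    [0,0,-5.5,0,0,0,255],
    [0,0,-6,0,0,0,255],
    [0,0,-6,0,0,0,255]
  ]
}}

```text
clock: 16.12
position: [435.3, 5.6, 79.6]
ee_rot: [0.177, 0.984, 0.0, -0.0]
contact_force: [-0.7, -0.7, -4.1]
gripper_width: 51.1
```

```bash
python3 -c "
from h import *
st();to(ch(-100,0,80),CY-90)
p,d=arm.get_image('scene');cv2.imwrite('pics/s7c.png',cv2.resize(p[150:290,200:360],None,fx=5,fy=4.2,interpolation=2))"
```

```text
t 16.12 p [435.3   5.6  79.6] u,v -89.3 -119.2 F [-0.7 -0.7 -4.1] Fu 0.4 w 51.1 yaw 159.58 z [-0.  0. -1.]
shift [-8.58  8.34 -0.03] turn [  0.02  -0.01 -39.02]
```

View pics/s7c.png

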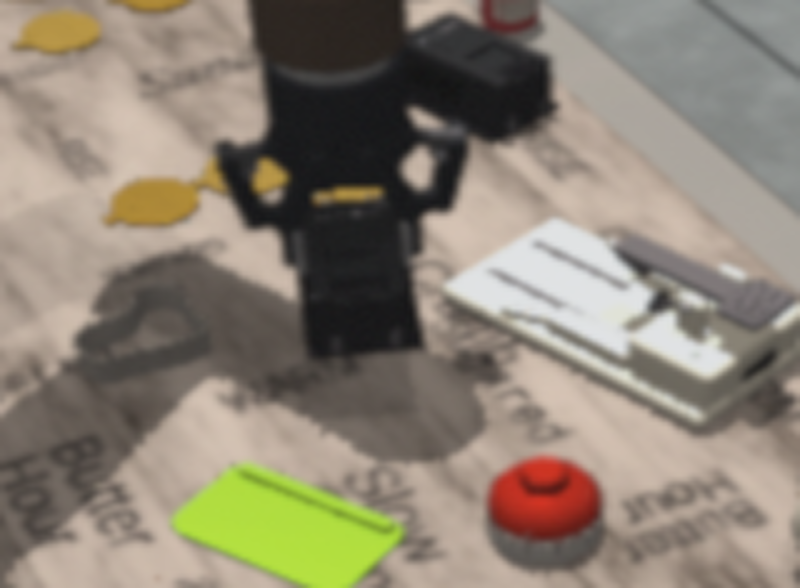

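Emit:
{"method": "move_arm", "body": {
  "targets": [
    [-2.1,2.1,0,0,0,-10,255],
    [-4.3,4.2,0,0,0,-20,255],
    [-6.4,6.2,0,0,0,-30,255],
    [-8.6,8.3,0,0,0,-39,255],
    [-8.6,8.3,0,0,0,-39,255],
    [-8.6,8.3,0,0,0,-39,255],
    [-8.6,8.3,0,0,0,-39,255]
  ]
}}

```text
clock: 17.05
position: [544.0, 53.0, 79.1]
ee_rot: [-0.161, 0.987, -0.0, -0.001]
contact_force: [-0.5, -0.5, -4.2]
gripper_width: 51.3
```

```bash
python3 -c "
from h import *
st();to(ch(-92,0,42),CY-90)
p,d=arm.get_image('scene');cv2.imwrite('pics/s8c.png',cv2.resize(p[150:290,220:380],None,fx=5,fy=4.2,interpolation=2))"
```

```text
t 17.05 p [544.   53.   79.1] u,v -99.5 -1.0 F [-0.5 -0.5 -4.2] Fu 0.3 w 51.3 yaw -161.43 z [-0.002 -0.001 -1.   ]
shift [-0.11 -0.75  3.71] turn [ 0.   -0.12 -0.03]
```

View pics/s8c.png

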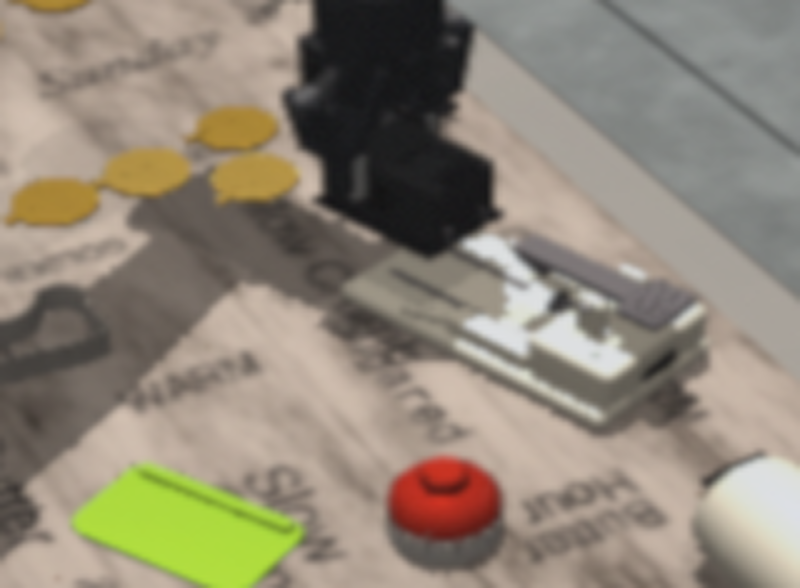

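Emit:
{"method": "move_arm", "body": {
  "targets": [
    [0,-0.7,1.5,0,0,0,255],
    [-0.1,-0.7,3,0,0,0,255],
    [-0.1,-0.7,3.7,0,0,0,255],
    [-0.1,-0.7,3.7,0,0,0,255],
    [-0.1,-0.7,3.9,0,0,0,255],
    [-0.1,-0.7,4.1,0,0,0,255],
    [-0.1,-0.7,4.1,0,0,0,255]
  ]
}}

```text
clock: 17.98
position: [548.4, 47.2, 38.9]
ee_rot: [-0.162, 0.987, 0.0, 0.0]
contact_force: [0.3, 0.0, -2.9]
gripper_width: 50.8
```

```bash
python3 -c "
from h import *
st();to(ch(-92,0,36),CY-90)"
```

```text
t 17.98 p [548.4  47.2  38.9] u,v -92.6 1.3 F [ 0.3  0.  -2.9] Fu 0.1 w 50.8 yaw -161.39 z [ 0.  0. -1.]
shift [ 0.13 -0.06  0.29] turn [0.   0.01 0.01]
```

Emit:
{"method": "move_arm", "body": {
  "targets": [
    [0.1,0,0.1,0,0,0,255],
    [0.1,0,0.2,0,0,0,255],
    [0.1,0,0.25,0,0,0,255],
    [0.1,0,0.25,0,0,0,255],
    [0.1,0,0.25,0,0,0,255]
  ]
}}

```text
clock: 18.6
position: [547.4, 46.8, 36.5]
ee_rot: [-0.162, 0.987, -0.0, -0.0]
contact_force: [-1.1, -0.2, -0.8]
gripper_width: 51.3
```

```bash
python3 -c "
from h import *
st();to(ch(-92,0,36),CY-90)"
```

```text
t 18.6 p [547.4  46.8  36.5] u,v -92.6 0.2 F [-1.1 -0.2 -0.8] Fu -0.1 w 51.3 yaw -161.39 z [-0. -0. -1.]
shift [ 0.02 -0.06  0.05] turn [ 0.   -0.01  0.01]
```

Emit:
{"method": "move_arm", "body": {
  "targets": [
    [0,-0.4,0,0,0,0,255],
    [0,-0.8,0,0,0,0,255],
    [0,-1.2,0,0,0,0,255],
    [0,-1.6,0,0,0,0,255],
    [0,-2.0,0,0,0,0,255],
    [0,-2.4,0,0,0,0,255],
    [0,-2.4,0,0,0,0,255]
  ]
}}

```text
clock: 19.48
position: [555.5, 23.6, 36.5]
ee_rot: [-0.162, 0.987, -0.0, 0.0]
contact_force: [-0.1, 0.5, -0.6]
gripper_width: 51.2
```

```bash
python3 -c "
from h import *
st()
p,d=arm.get_image('scene');cv2.imwrite('pics/s9c.png',cv2.resize(p[150:290,220:380],None,fx=5,fy=4.2,interpolation=2))"
```

```text
t 19.48 p [555.5  23.6  36.5] u,v -68.0 0.5 F [-0.1  0.5 -0.6] Fu -0.5 w 51.2 yaw -161.39 z [ 0.001 -0.    -1.   ]
```

View pics/s9c.png

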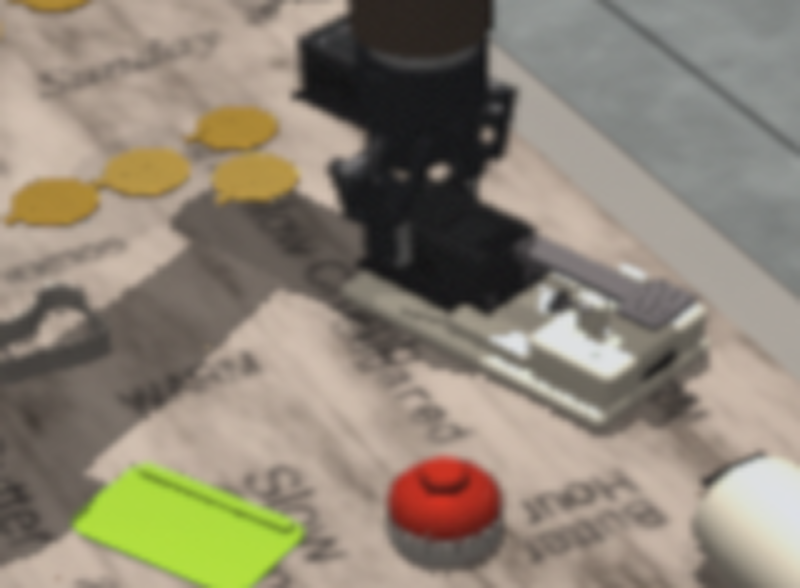

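Emit:
{"method": "move_arm", "body": {
  "targets": [
    [0.03,-0.4,0,0,0,0,255],
    [0.03,-0.8,0,0,0,0,255],
    [0.03,-1.2,0,0,0,0,255],
    [0.03,-1.6,0,0,0,0,255],
    [0.03,-2.0,0,0,0,0,255],
    [0.03,-2.4,0,0,0,0,255],
    [0.03,-2.7,0,0,0,0,255],
    [0.03,-2.7,0,0,0,0,255]
  ]
}}

```text
clock: 20.52
position: [563.4, -1.0, 36.5]
ee_rot: [-0.162, 0.987, 0.0, 0.0]
contact_force: [-3.5, 7.6, 4.5]
gripper_width: 51.1
```

```bash
python3 -c "
from h import *
st()"
```

```text
t 20.52 p [563.4  -1.   36.5] u,v -42.2 0.2 F [-3.5  7.6  4.5] Fu -8.4 w 51.1 yaw -161.4 z [ 0.     0.001 -1.   ]
```

Emit:
{"method": "move_arm", "body": {
  "targets": [
    [0,-0.2,0,0,0,0,255],
    [0,-0.4,0,0,0,0,255],
    [0,-0.6,0,0,0,0,255],
    [0,-0.6,0,0,0,0,255]
  ]
}}

```text
clock: 21.02
position: [564.9, -5.1, 36.5]
ee_rot: [-0.162, 0.987, 0.001, 0.0]
contact_force: [-4.6, 13.3, 4.6]
gripper_width: 51.1
```

```bash
python3 -c "
from h import *
st()
p,d=arm.get_image('scene');cv2.imwrite('pics/s10c.png',cv2.resize(p[150:290,220:380],None,fx=5,fy=4.2,interpolation=2))"
```

```text
t 21.02 p [564.9  -5.1  36.5] u,v -37.7 0.3 F [-4.6 13.3  4.6] Fu -14.1 w 51.1 yaw -161.38 z [-0.     0.002 -1.   ]
```

View pics/s10c.png

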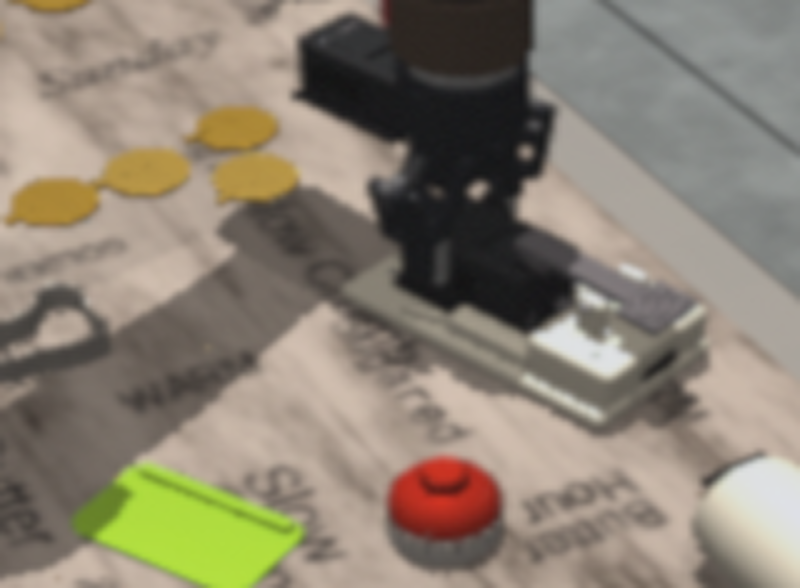

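Emit:
{"method": "move_arm", "body": {
  "targets": [
    [0,-0.2,0,0,0,0,255],
    [0,-0.4,0,0,0,0,255],
    [0,-0.6,0,0,0,0,255],
    [0,-0.6,0,0,0,0,255]
  ]
}}

```text
clock: 21.58
position: [567.1, -11.0, 36.5]
ee_rot: [-0.162, 0.987, 0.001, 0.0]
contact_force: [-4.2, 13.0, 5.8]
gripper_width: 51.2
```

```bash
python3 -c "
from h import *
st()"
```

```text
t 21.57 p [567.1 -11.   36.5] u,v -31.5 0.5 F [-4.2 13.   5.8] Fu -13.6 w 51.2 yaw -161.36 z [ 0.     0.002 -1.   ]
```

Moving freely at about 14 N (plunger plus tooth ramp). Continue.

Emit:
{"method": "move_arm", "body": {
  "targets": [
    [0.03,-0.2,0,0,0,0,255],
    [0.03,-0.4,0,0,0,0,255],
    [0.03,-0.6,0,0,0,0,255],
    [0.03,-0.6,0,0,0,0,255]
  ]
}}

```text
clock: 22.08
position: [568.9, -16.5, 36.6]
ee_rot: [-0.162, 0.987, 0.001, 0.0]
contact_force: [-3.5, 14.5, 5.5]
gripper_width: 51.2
```

```bash
python3 -c "
from h import *
st()"
```

```text
t 22.07 p [568.9 -16.5  36.6] u,v -25.7 0.4 F [-3.5 14.5  5.5] Fu -14.9 w 51.2 yaw -161.36 z [ 0.     0.002 -1.   ]
```

Emit:
{"method": "move_arm", "body": {
  "targets": [
    [0,-0.1,0,0,0,0,255],
    [0,-0.2,0,0,0,0,255],
    [0,-0.3,0,0,0,0,255],
    [0,-0.4,0,0,0,0,255],
    [0,-0.4,0,0,0,0,255]
  ]
}}

```text
clock: 22.7
position: [570.0, -19.8, 36.6]
ee_rot: [-0.162, 0.987, 0.001, 0.0]
contact_force: [-4.5, 17.7, 5.8]
gripper_width: 51.2
```

```bash
python3 -c "
from h import *
st()"
```

```text
t 22.7 p [570.  -19.8  36.6] u,v -22.2 0.4 F [-4.5 17.7  5.8] Fu -18.2 w 51.2 yaw -161.35 z [ 0.     0.003 -1.   ]
```

Emit:
{"method": "move_arm", "body": {
  "targets": [
    [0,-0.1,0,0,0,0,255],
    [0,-0.2,0,0,0,0,255],
    [0,-0.3,0,0,0,0,255],
    [0,-0.3,0,0,0,0,255]
  ]
}}

```text
clock: 23.2
position: [571.1, -23.0, 36.5]
ee_rot: [-0.162, 0.987, 0.001, 0.0]
contact_force: [-4.4, 15.4, 5.8]
gripper_width: 51.1
```

```bash
python3 -c "
from h import *
st()"
```

```text
t 23.2 p [571.1 -23.   36.5] u,v -18.9 0.4 F [-4.4 15.4  5.8] Fu -16.0 w 51.1 yaw -161.34 z [ 0.     0.002 -1.   ]
```

Emit:
{"method": "move_arm", "body": {
  "targets": [
    [0,-0.1,0,0,0,0,255],
    [0,-0.2,0,0,0,0,255],
    [0,-0.2,0,0,0,0,255],
    [0,-0.2,0,0,0,0,255]
  ]
}}

```text
clock: 23.7
position: [571.7, -24.6, 36.6]
ee_rot: [-0.162, 0.987, 0.001, 0.0]
contact_force: [-4.3, 16.3, 5.9]
gripper_width: 51.2
```

```bash
python3 -c "
from h import *
st()
p,d=arm.get_image('scene');cv2.imwrite('pics/s11c.png',cv2.resize(p[150:290,220:380],None,fx=5,fy=4.2,interpolation=2))"
```

```text
t 23.7 p [571.7 -24.6  36.6] u,v -17.1 0.5 F [-4.3 16.3  5.9] Fu -16.9 w 51.2 yaw -161.35 z [ 0.     0.003 -1.   ]
```

View pics/s11c.png

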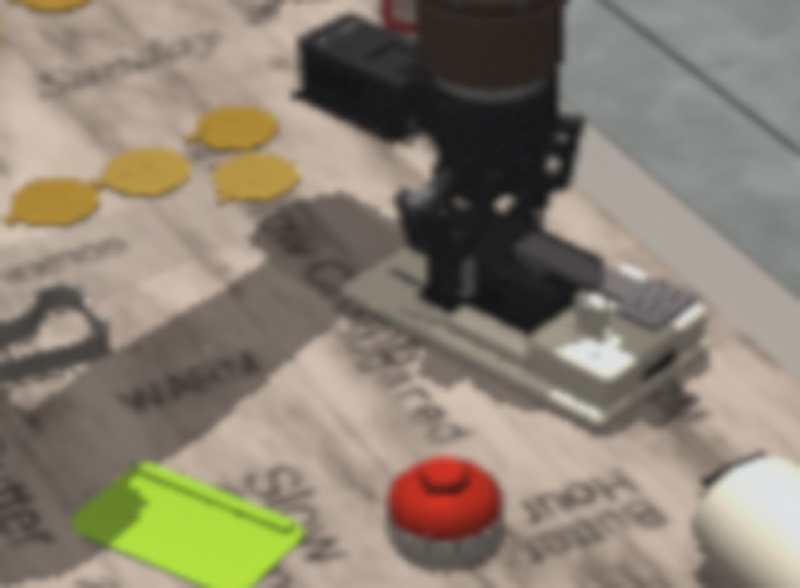

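```bash
cat > pad.py <<'E'
from h import *
import sys
def pad(c,d):
    W=cloud(c,d);D=W[...,:2]-H;u=D@cx;v=D@cy;z=W[...,2]
    r=[]
    for a,b in((12,30),(30,45),(92,105),(105,118)):
        m=(u>a)&(u<b)&(abs(v)<(16 if a>80 else 6))&(z>70)&(z<110)
        r.append((m.sum(),round(float(np.median(z[m])),2) if m.any() else None))
    return r
if __name__=="__main__":
    print("start",pad("scene",np.load("pics/scene0.npy")),pad("top",np.load("pics/top0.npy")))
    D=[arm.get_image("scene")[1] for _ in range(3)]
    print("now",[pad("scene",d) for d in D])
    np.save("pics/padnow.npy",D[0])
E
python3 pad.py
```

```text
start [(np.int64(19), 83.57), (np.int64(18), 84.45), (np.int64(36), 85.19), (np.int64(37), 85.75)] [(np.int64(26), 85.5), (np.int64(23), 84.95), (np.int64(54), 85.28), (np.int64(54), 86.18)]
now [[(np.int64(18), 83.63), (np.int64(17), 84.07), (np.int64(38), 84.99), (np.int64(37), 85.42)], [(np.int64(20), 84.68), (np.int64(16), 85.05), (np.int64(33), 85.57), (np.int64(37), 84.56)], [(np.int64(21), 83.08), (np.int64(16), 83.68), (np.int64(34), 85.04), (np.int64(40), 85.61)]]
```

```bash
python3 -c "
from h import *
p,d=arm.get_image('scene')
q=cv2.imread('pics/scene0.png')
f=lambda a:np.clip(cv2.resize(a[180:260,290:370],None,fx=5,fy=5,interpolation=2).astype(float)*1.8,0,255)
cv2.imwrite('pics/cmp.png',np.hstack([f(q),f(p)]))
print(pad) if 0 else None"
```

```text
[ WARN:0@1.085] global loadsave.cpp:1063 imwrite_ Unsupported depth image for selected encoder is fallbacked to CV_8U.
```

View pics/cmp.png

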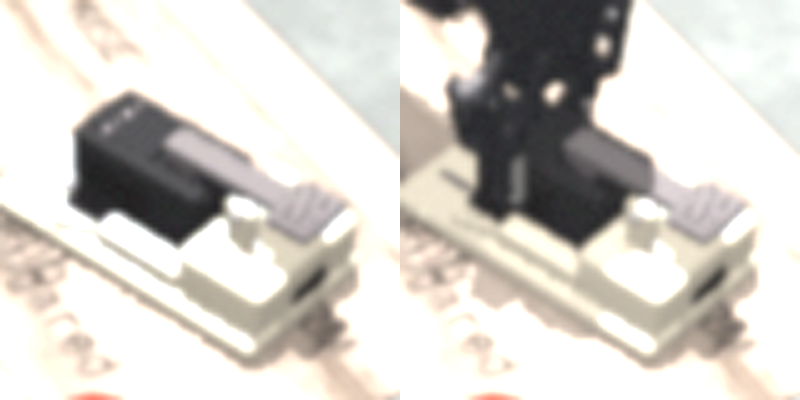

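Emit:
{"method": "move_arm", "body": {
  "targets": [
    [0,0.1,0,0,0,0,255],
    [0,0.2,0,0,0,0,255],
    [0,0.2,0,0,0,0,255],
    [0,0.2,0,0,0,0,255]
  ]
}}

```text
clock: 24.45
position: [571.6, -24.5, 36.5]
ee_rot: [-0.162, 0.987, 0.0, 0.001]
contact_force: [-0.8, 8.3, 4.4]
gripper_width: 51.1
```

```bash
python3 -c "
from h import *
st()"
```

```text
t 24.45 p [571.6 -24.5  36.5] u,v -17.3 0.4 F [-0.8  8.3  4.4] Fu -8.1 w 51.1 yaw -161.34 z [ 0.001  0.001 -1.   ]
```

Emit:
{"method": "move_arm", "body": {
  "targets": [
    [0,0.1,0,0,0,0,255],
    [0,0.2,0,0,0,0,255],
    [0,0.3,0,0,0,0,255],
    [0,0.3,0,0,0,0,255]
  ]
}}

```text
clock: 24.95
position: [571.0, -22.8, 36.5]
ee_rot: [-0.162, 0.987, -0.0, 0.001]
contact_force: [3.6, 0.6, 0.7]
gripper_width: 51.2
```

```bash
python3 -c "
from h import *
st()"
```

```text
t 24.95 p [571.  -22.8  36.5] u,v -19.1 0.4 F [3.6 0.6 0.7] Fu 0.6 w 51.2 yaw -161.35 z [ 0.002 -0.    -1.   ]
```

Emit:
{"method": "move_arm", "body": {
  "targets": [
    [0,0.1,0,0,0,0,255],
    [0,0.2,0,0,0,0,255],
    [0,0.2,0,0,0,0,255]
  ]
}}

```text
clock: 25.32
position: [571.0, -22.6, 36.5]
ee_rot: [-0.162, 0.987, -0.001, 0.001]
contact_force: [6.3, -8.0, -0.7]
gripper_width: 51.1
```

```bash
python3 -c "
from h import *
st()
p,d=arm.get_image('scene')
q=cv2.imread('pics/scene0.png')
f=lambda a:np.clip(cv2.resize(a[180:260,290:370],None,fx=5,fy=5,interpolation=2).astype(float)*1.8,0,255).astype(np.uint8)
cv2.imwrite('pics/cmp2.png',np.hstack([f(q),f(p)]))"
```

```text
t 25.32 p [571.  -22.6  36.5] u,v -19.3 0.4 F [ 6.3 -8.  -0.7] Fu 9.6 w 51.1 yaw -161.37 z [ 0.002 -0.002 -1.   ]
```

View pics/cmp2.png

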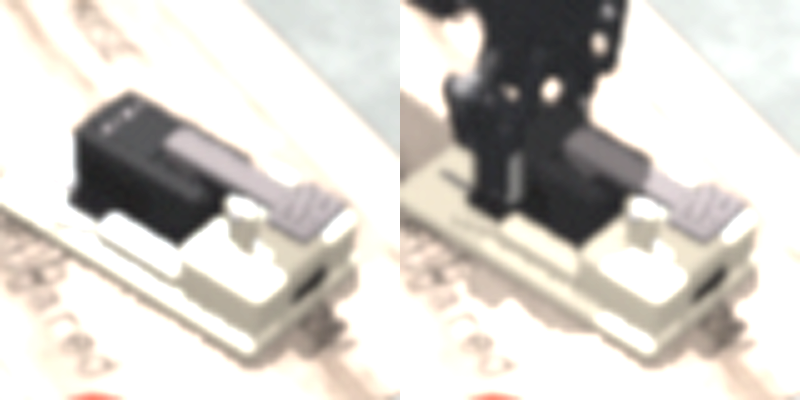

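Pulling with 9.6 N doesn't move it: the catch holds. Relieve the pull and let go.

Emit:
{"method": "move_arm", "body": {
  "targets": [
    [0,-0.2,0,0,0,0,255],
    [0,-0.2,0,0,0,255,0]
  ]
}}

```text
clock: 25.62
position: [568.4, -23.1, 35.5]
ee_rot: [-0.255, 0.967, 0.0, -0.002]
contact_force: [-0.6, 0.6, -0.6]
gripper_width: 67.7
```

I mistyped that second row: the gripper's 255 landed in the z-turn column, so the tool turned about 11° while opening. I'm checking the effect before anything else moves.

```bash
python3 -c "
from h import *
st();to(ch(-19,0.4,36.5),CY-90)"; python3 pad.py
python3 - <<'E'
from h import *
p,d=arm.get_image('scene')
q=cv2.imread('pics/scene0.png')
f=lambda a:np.clip(cv2.resize(a[170:250,280:360],None,fx=5,fy=5,interpolation=2).astype(float)*1.8,0,255).astype(np.uint8)
cv2.imwrite('pics/cmp3.png',np.hstack([f(q),f(p)]))
E
```

```text
t 25.62 p [568.4 -23.1  35.5] u,v -19.6 -2.2 F [-0.6  0.6 -0.6] Fu -0.8 w 67.7 yaw -150.49 z [-0.004 -0.    -1.   ]
shift [-0.24 -0.11 -0.1 ] turn [ 0.09 -0.22 10.91]
start [(np.int64(19), 83.57), (np.int64(18), 84.45), (np.int64(36), 85.19), (np.int64(37), 85.75)] [(np.int64(26), 85.5), (np.int64(23), 84.95), (np.int64(54), 85.28), (np.int64(54), 86.18)]
now [[(np.int64(19), 84.23), (np.int64(15), 83.42), (np.int64(35), 84.87), (np.int64(41), 85.72)], [(np.int64(22), 84.68), (np.int64(20), 83.38), (np.int64(30), 84.94), (np.int64(41), 85.24)], [(np.int64(18), 83.82), (np.int64(15), 83.73), (np.int64(38), 85.07), (np.int64(41), 85.64)]]
```

View pics/cmp3.png

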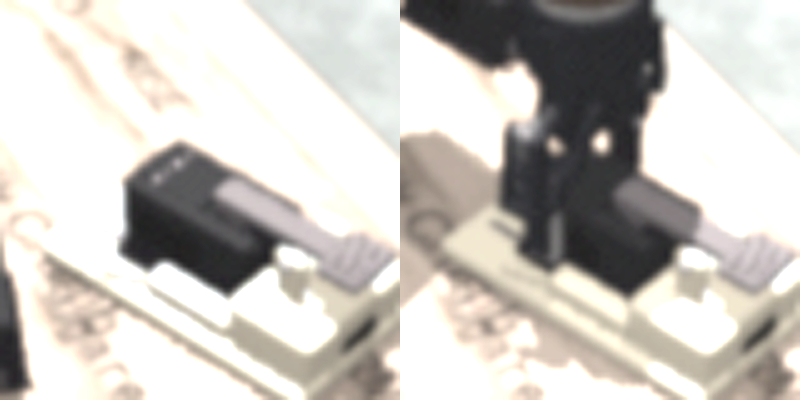

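The pack is still home, the catch is at rest height and the forces are near zero, so the slip did no harm. Next I open fully, turn back and rise.

Emit:
{"method": "move_arm", "body": {
  "targets": [
    [-0.1,0,0,0,0,0,0],
    [-0.2,0,0,0,0,0,0],
    [-0.2,0,0,0,0,0,0],
    [-0.2,0,-0.5,0,0,5,0],
    [-0.2,0,-2,0,0,10.9,0],
    [-0.2,0,-6,0,0,10.9,0],
    [-0.2,0,-12,0,0,10.9,0],
    [-0.2,6,-14,0,0,10.9,0],
    [-0.2,12,-14,0,0,10.9,0],
    [-0.2,12,-14,0,0,10.9,0]
  ]
}}

```text
clock: 27.08
position: [511.5, 85.7, 177.1]
ee_rot: [-0.163, 0.987, 0.0, 0.0]
contact_force: [0.5, 0.0, 0.0]
gripper_width: 85.4
```

Run:
```python
from h import *
from pad import pad
st()
p,d=arm.get_image('scene');cv2.imwrite('pics/s12.png',p)
q=cv2.imread('pics/scene0.png')
f=lambda a:np.clip(cv2.resize(a[140:260,280:370],None,fx=4,fy=4,interpolation=2).astype(float)*1.8,0,255).astype(np.uint8)
cv2.imwrite('pics/cmp4.png',np.hstack([f(q),f(p)]))
print(pad('scene',np.load('pics/scene0.npy')),pad('scene',d))
def e(d,p):
    W=cloud('scene',d);D=W[...,:2]-H;u=D@cx;v=D@cy;z=W[...,2];g=p.mean(2)
    m=(abs(v)<22)&(z>66)&(z<80)&(u<0)&(u>-80)&(g<70);return np.sort(u[m])[[2,5,10,20]]
print('rear edge start/now',e(np.load('pics/scene0.npy'),q),e(d,p))
```

```text
t 27.07 p [511.5  85.7 177.1] u,v -140.9 -21.3 F [0.5 0.  0. ] Fu 0.2 w 85.4 yaw -161.27 z [ 0.001  0.001 -1.   ]
[(np.int64(19), 83.57), (np.int64(18), 84.45), (np.int64(36), 85.19), (np.int64(37), 85.75)] [(np.int64(13), 84.55), (np.int64(21), 83.87), (np.int64(35), 84.82), (np.int64(39), 85.92)]
rear edge start/now [-41.8201 -40.7899 -39.513  -35.4609] [-41.409  -40.5727 -39.3262 -36.6429]
```

View pics/cmp4.png

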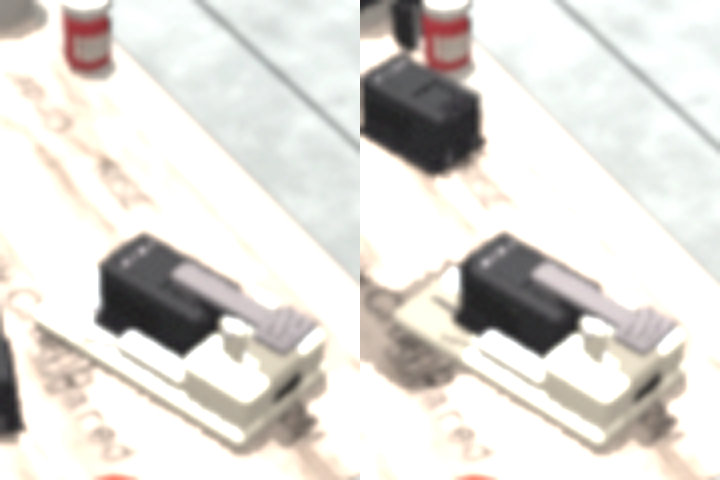

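Left (start) and right (now) match: the flat pack sits where the full one was, with the catch arm at the same height, and the full pack stands free near the tub. Handing in.

```bash
python3 -c "
from bench import arm
print(arm.job_done())"
```

```text
the job is handed in; nothing more can be done
None
```

The job is handed in at about 27 s of the 64 s allowed. The full pack stands upright on the bare table, well clear of the charger. The flat pack is home on the rail, and everything is let go.

**Last checks**
- **Catch holds:** a 9.6 N pull on the flat pack did not move it.
- **Position:** its rear edge is within about 0.5 mm of where the full pack's was at the start.
- **Catch dropped:** the catch arm and pad are back at their starting height, within about 1 mm of depth noise.
- **Forces:** the tool readings I took stayed under about 20 N, and there was none once I had let go. They come only at the end of each move, so short peaks would not show.
- **Bystanders:** I never moved near the timer, and both it and the tub look unmoved in the pictures. I did not measure this.

**What went wrong:** when letting go of the flat pack I put the gripper's value in the turn column. The tool turned about 11° while the fingers opened. Forces stayed near zero, and the pack and catch checks above were repeated afterwards and still agreed.

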